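# Load the tasting caddy

### The job

Load the wooden tasting caddy from the things standing on the open counter between it and the cheese-wire board (not the stock along the back): set the flat fish tin in the oblong well, the squat olive jar in the large round well, the slim spice jar in the small round well and the wooden pepper mill in the square well, each standing upright (the tin lying flat) on the floor of its well. Leave the taller mustard jar and the honey jar where they stand.

Things in the scene. Friction and masses are not known exactly. Their poses are not given: they have to be found in the camera images.
- fish_tin: flat silvery fish tin with dark blue lid, oblong, 60 x 100 mm (63 x 105 at its rim), 24 mm high, 0.15 kg, lying flat. Grip it across its width; it is so low that taller neighbours, in the caddy too, can be in the gripper's way. Origin: centre of the underside, z up (along the height). x is across the width, y along the length.
- olive_jar: squat round glass jar with red lid, 62 mm across (lid 56 mm), 86 mm high, 0.36 kg; lower than the mustard jar that resembles it, and with a dark band as label. Origin: centre of the underside, z up (along the height).
- spice_jar: slim round white spice jar with dark screw cap, 43 mm across all the way up, 96 mm high, 0.11 kg. Origin: centre of the underside, z up (along the height).
- pepper_mill: turned wooden pepper mill, 58 mm across at the foot, 170 mm high, 0.18 kg; its round head, about 49 mm across, lies between 123 and 159 mm above the underside and does not turn; a metal knob of 12 mm stands on top of it. Origin: centre of the underside, z up (along the height).
- mustard_jar: look-alike that stays: round glass jar with red lid, 66 mm across, 100 mm high, pale all over below the lid; taller and wider than the olive jar. Origin: centre of the underside, z up (along the height).
- honey_jar: look-alike that stays: glass jar with white lid, about 60 mm across, 99 mm high, pale contents. Origin: centre of the underside, z up (along the height).
- well_oblong: light-wood insert 87x128x14 mm, one of four in a row (88 mm apart, order varies) in a fixed dark caddy, rim 18 mm above the counter. Grey-lined rectangular well for the fish tin: 76 mm along x, 116 mm along y. Origin: under the well's centre, on the insert's underside, 6 mm above the counter; top at +14 mm, well floor at +4 mm. x along the row, y along the 128 mm side, z up.
- well_large_round: light-wood insert 87x128x14 mm, one of four in a row (88 mm apart, order varies) in a fixed dark caddy, rim 18 mm above the counter. Grey-lined larger round well, 78 mm across, for the olive jar. Origin: under the well's centre, on the insert's underside, 6 mm above the counter; top at +14 mm, well floor at +4 mm. x along the row, y along the 128 mm side, z up.
- well_small_round: light-wood insert 87x128x14 mm, one of four in a row (88 mm apart, order varies) in a fixed dark caddy, rim 18 mm above the counter. Grey-lined smaller round well, 60 mm across, for the spice jar. Origin: under the well's centre, on the insert's underside, 6 mm above the counter; top at +14 mm, well floor at +4 mm. x along the row, y along the 128 mm side, z up.
- well_square: light-wood insert 87x128x14 mm, one of four in a row (88 mm apart, order varies) in a fixed dark caddy, rim 18 mm above the counter. Grey-lined square well, 74 x 74 mm, for the pepper mill. Origin: under the well's centre, on the insert's underside, 6 mm above the counter; top at +14 mm, well floor at +4 mm. x along the row, y along the 128 mm side, z up.
Things that resemble listed ones, but are neither listed nor needed, are in the scene too. What is shaped like the spice_jar but blue is not meant.

How it is judged (in metres and radians):
At the end, for the whole second after the job is handed in: Tin, olive jar, spice jar and mill each rest on the floor of their own well (origin within 14 mm of its centre along the insert's x and y, under 8 mm above the insert's underside), tilted under 0.1 rad, released, at rest; mustard and honey jars upright, moved under 30 mm (x of fish_tin in the frame of well_oblong between -0.014 and 0.014 m and y of fish_tin in the frame of well_oblong between -0.014 and 0.014 m and z of fish_tin in the frame of well_oblong below 0.008 m and angle between each of fish_tin, olive_jar, spice_jar, pepper_mill's own z axis and vertical below 0.1 rad and linear speed of each of fish_tin, olive_jar, spice_jar, pepper_mill below 0.02 m/s and angular speed of each of fish_tin, olive_jar, spice_jar, pepper_mill below 0.2 rad/s and x of olive_jar in the frame of well_large_round between -0.014 and 0.014 m and y of olive_jar in the frame of well_large_round between -0.014 and 0.014 m and z of olive_jar in the frame of well_large_round below 0.008 m and x of spice_jar in the frame of well_small_round between -0.014 and 0.014 m and y of spice_jar in the frame of well_small_round between -0.014 and 0.014 m and z of spice_jar in the frame of well_small_round below 0.008 m and x of pepper_mill in the frame of well_square between -0.014 and 0.014 m and y of pepper_mill in the frame of well_square between -0.014 and 0.014 m and z of pepper_mill in the frame of well_square below 0.008 m and distance of each of mustard_jar, honey_jar from where it was at the start of the episode below 0.03 m and angle between each of mustard_jar, honey_jar's own z axis and vertical below 0.15 rad); the robot touches nothing.
It fails at once if the mustard jar or the honey jar is pushed or carried away, or knocked over (distance of any of mustard_jar, honey_jar from where it was at the start of the episode above 0.03 m or angle between any of mustard_jar, honey_jar's own z axis and vertical above 0.3 rad).
It also fails if it takes over 120 s, if anything falls off the work surface, if the arm or the gripper's body presses on something with over 40 N, if the wrist force passes 120 N, or if a joint passes its speed limit or range.

### The arm

A 6-joint arm with a two-finger parallel gripper is mounted at the origin on a cart in front of the work surface, level with it; the furniture and walls round the work are solid. World frame = base frame: x ahead of the robot, y to its left, z up, the work surface at z = 0. Lengths are in mm, angles in rad, forces in N, time in s.
With the tool pointing down it reaches from about 350 to 975 mm from the base axis. Payload 7.1 kg.
Tool frame: the origin (TCP) lies midway between the tips of the shut fingers; the grasp point (between the pads) lies 19 mm behind it (ctrl.grasp_offset is the distance from the TCP to the grasp point, in mm); z points along the fingers, y is the line along which they close (so a half turn about z gives the same grasp; the last joint's range is limited). The gripper opens to 88 mm and grips with 3 to 60 N. Pads are 20 mm wide; open, the fingers measure 115 mm over their backs; the gripper's body (75 mm by 178 mm) begins 61 mm behind the grasp point.
Start: joints at [-1.252, 0.423, 1.63, -0, 1.089, -0.019], TCP at [207.15, -589.656, 222.675] pointing down, gripper open.
Joint ranges: [-3, 3], [-0.9, 2.11], [0.09, 2.58], [-1.31, 4.45], [0.11, 2.69], [-2.54, 2.54]. Speed limits (rad/s): [2.39, 2.39, 3.01, 3.14, 3.14, 3.14].

### API

Orientations are given as a rotation vector (axis times angle).
In Python, from workcell import ctrl gives the robot as it stands. The module is installed in compiled form; this text tells all that it offers.
- The arm moves only by the tool servo_tool, never from a script. Its argument "rows" is a list of rows, each a list of 7 numbers: the turn, a rotation vector about the tool's x, y, z as a fraction of full scale, then the shift along the tool's x, y, z as a fraction of full scale, then the finger opening in mm, from 0 to 87.8. A call has 1 to 10 rows; each row is the pose to reach, as a shift and turn from the pose commanded when the call began, along the tool's axes at that moment; what a row does not reach only later rows make up. Full scale, the value 1, is 20 cm for a shift and 1.5 rad for a turn. A row lasts 1/8 s, in which the tool goes at most 62.5 mm and 10.7 degrees, less where a joint would pass 70% of its speed; a pose out of reach is approached as far as the arm can. A call with a number of a shift or a turn outside -1 to 1 is refused whole. A call with a gripper value outside its range is refused whole. The fingers move at their own pace and stop on an object; the grip force is fixed at half the most. Time passes only in rows, so rows that repeat a pose let the fingers close. It gives the time, the measured TCP pose, the force, the opening and the grip force at its end, in the units of the state.
- ctrl.get_obs(): the state, without advancing time (a new reading comes with each control period).
- ctrl.get_image(name): name is "scene" or "top"; returns (picture, depth): 420x560x3 uint8, red, green, blue; 420x560 float32, mm along the optical axis (not along the pixel's ray), 0 where there is no reading.
- ctrl.camera_info(name): a dict with "intrinsics" (3x3 intrinsics, pixels), "k1" (the pictures are not rectified: a ray, as slopes to the right and down, at radius r is drawn at 1 + k1 r^2 times it, then the intrinsics apply), "R" (3x3) and "t" (3): a world point X has camera coordinates R X + t. Camera axes: x right, y down, z forward; pixel columns grow to the right and rows downward; lengths in mm; the calibration is good to about 2 mm. A picture is of the moment at which its call begins. camera_info takes no time and is no camera call.
- ctrl.close_job(): hands the job in; it is judged then, once.
The state is a dict: "t": time; "qpos": joint angles; "qvel": joint speeds; "joint_torque": joint torques, N m; "ee_pos": TCP position; "orientation": TCP orientation; "ft_force": force on the tool from outside, world axes, zero at the start; "moment": the same for the moment, N m; "width": finger opening in mm; "grasp_force": force on a finger pad.
Only numpy, scipy, OpenCV 4.12 (cv2) and the standard library are available. Lean on these libraries where they do the work, as an engineer would, in place of code of your own. Each camera call takes 0.05 s, during which the arm holds its last target. There are 200 camera calls.

## Working session

There is one attempt and no reset: what is moved stays moved. The work goes in short steps, Python scripts to look and compute and a tool call to move; the robot and the scene stay as the last step left them, time stands still between calls to the robot, and variables do not carry over. Pictures are saved under pics/ and viewed, at most 14 in all, crops included, and the job is handed in when it is done.

Besides the shell and the picture viewer there is one more tool, called after "Request:" by a JSON object that holds its "name" and its "arguments", one argument or row to a line. servo_tool: Moves the arm, as the interface text tells. Its arguments: {"type":"object","properties":{"rows":{"type":"array","items":{"type":"array","items":{"type":"number"}}}},"required":["rows"]}

```bash
mkdir -p pics
cat > h.py <<'E'
import numpy as np,cv2
from workcell import ctrl
def cam(n):
    c=ctrl.camera_info(n);return np.array(c["intrinsics"]),c["k1"],np.array(c["R"]),np.array(c["t"])
def ray(n,u,v):
    K,k1,R,t=cam(n)
    d=np.array([k1,0,0,0,0.])
    p=cv2.undistortPoints(np.array([[[u,v]]],float),K,d)[0,0]
    return -R.T@t, R.T@np.array([p[0],p[1],1])
def onplane(n,u,v,z):
    o,d=ray(n,u,v);return o+d*(z-o[2])/d[2]
def points(n,dep):
    K,k1,R,t=cam(n);h,w=dep.shape
    uv=np.stack(np.meshgrid(np.arange(w),np.arange(h)),-1).reshape(-1,1,2).astype(float)
    p=cv2.undistortPoints(uv,K,np.array([k1,0,0,0,0.])).reshape(h,w,2)
    P=np.concatenate([p*dep[...,None],dep[...,None]],-1)
    return (P-t)@R
E
python3 - <<'E'
from h import *
for n in("scene","top"):
    im,d=ctrl.get_image(n);np.savez(n+"0",im=im,d=d)
    cv2.imwrite(f"pics/{n}0.png",cv2.resize(im[...,::-1],(784,588)))
    K,k1,R,t=cam(n);print(n,(-R.T@t).round(),R[2].round(2),K[0,0])
print(ctrl.get_obs(),ctrl.grasp_offset)
E
```

```text
scene [133. 649. 926.] [ 0.36 -0.55 -0.75] 461.1322365893549
top [ 486.    3. 1201.] [ 0.03  0.   -1.  ] 519.2170601766215
{'t': 0.1, 'qpos': array([-1.25198801e+00,  4.23741091e-01,  1.63059803e+00, -1.26031366e-05,
        1.08856191e+00, -1.89808958e-02]), 'qvel': array([-0.00244502, -0.00038713, -0.0008459 ,  0.00065849,  0.00078966,
        0.00082017]), 'joint_torque': array([-8.33890772e-04, -5.45612025e+01, -2.74324876e+01,  6.45134551e-02,
        1.89060322e-02, -5.34204207e-05]), 'ee_pos': array([ 207.00702516, -589.21061636,  222.00009067]), 'orientation': array([-3.09561628e+00, -5.27870937e-01,  3.24151593e-04]), 'ft_force': array([ 0.08919341, -0.3727886 ,  0.12896221]), 'moment': array([0.02215919, 0.0313085 , 0.01466801]), 'grasp_force': 0.0, 'width': 87.82714350069833} 18.700000000000003
```

View pics/scene0.png

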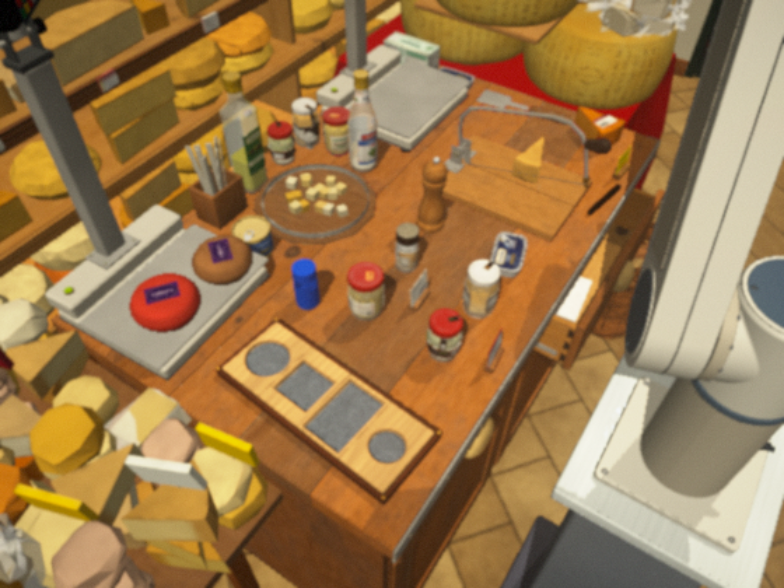

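View pics/top0.png

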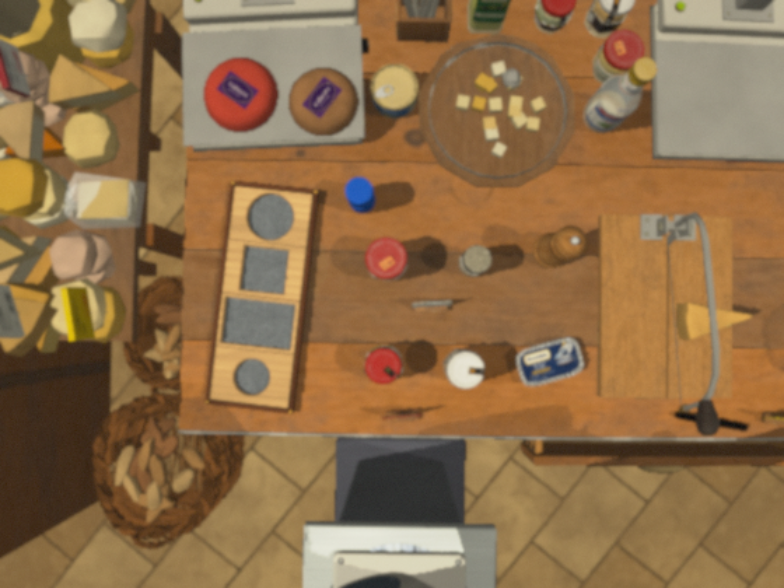

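Seen in the scene picture (784 px scale), by what could be mistaken:
- **Red lids:** (447,325) has a dark band. (366,282) is pale and bigger, so I take it as the mustard. (280,143) and (336,130) are back stock.
- **Slim jars:** (406,245) is white with a dark cap. (305,285) is blue and not meant.
- **White lid:** (482,285) is the honey.
- **Mill:** (433,195).
- **Tin:** (510,253).
- **Wells in the top view:** large round (270,217), square (265,270), oblong (258,323), small round (252,377).

Next I measure these and check one crop.

Run:
```python
from h import *
z=np.load("top0.npz");im,d=z["im"],z["d"];P=points("top",d)
s=np.load("scene0.npz")["im"]
cv2.imwrite("pics/crop.png",cv2.resize(s[95:270,200:400,::-1],(800,700))[:600])
# top-cam: centroid of points above each thing's top height
def top(nm,u,v,zlo,zhi,r=28):
    u,v=u/1.4,v/1.4
    yy,xx=np.mgrid[:420,:560]
    m=(abs(xx-u)<r)&(abs(yy-v)<r)&(P[...,2]>zlo)&(P[...,2]<zhi)
    n,l,st,c=cv2.connectedComponentsWithStats(m.astype(np.uint8))
    k=1+np.argmax(st[1:,4]);m=l==k;q=P[m]
    (c,wh,a)=cv2.minAreaRect(q[:,:2].astype(np.float32))
    print(nm,st[k,4],"med",np.median(q,0).round(1),"max z",np.percentile(q[:,2],95).round(1),"rect",np.round(c,1),np.round(wh,1),round(a,1))
top("olive",383,365,75,95);top("mustard",386,258,90,110);top("honey",465,370,88,108)
top("spice",477,260,86,106);top("mill",563,245,130,165);top("millknob",574,240,162,180)
top("tin",550,360,15,32,32);top("blue",360,195,70,120)
top("clip1",432,304,6,80,24);top("clip2",405,412,6,80,24);top("wire",690,300,30,250,60)
# wells: grey low-saturation
hsv=cv2.cvtColor(im,cv2.COLOR_RGB2HSV)
m=((hsv[...,1]<70)&(hsv[...,2]>50)&(hsv[...,2]<170)).astype(np.uint8)
m[:,:150]=0;m[:,215:]=0;m[:130]=0;m[300:]=0
n,l,st,c=cv2.connectedComponentsWithStats(m)
for k in range(1,n):
    if st[k,4]>200:
        pts=np.argwhere(l==k)[:,::-1];q=np.array([onplane("top",*p,10)[:2] for p in pts]).astype(np.float32)
        r=cv2.minAreaRect(q);print("well",st[k,4],c[k].round(1),np.round(r[0],1),np.round(r[1],1),round(r[2],1),q.mean(0).round(1), np.median(P[l==k][:,2]).round(1))
```

```text
olive 557 med [419.2  29.5  87.2] max z 90.3 rect [419.5  29.5] [55.5 56.2] 0.9
mustard 722 med [583.5  27.5  99.2] max z 102.6 rect [583.2  27.5] [62.2 64.2] 0.5
honey 547 med [416.3 -93.6  99.6] max z 103.3 rect [417.  -94.2] [53.1 55.6] 1.5
spice 328 med [ 584.3 -109.1   96. ] max z 99.3 rect [ 584.6 -109.2] [42.1 42.1] 71.5
mill 446 med [ 605.6 -238.1  152.8] max z 159.5 rect [ 608.1 -242.6] [48.7 49.6] 27.3
millknob 34 med [ 606.8 -242.9  168.8] max z 171.4 rect [ 607.9 -243.2] [11.1 11.2] 69.8
tin 1215 med [ 427.  -237.6   22.2] max z 26.0 rect [ 427.1 -237.5] [ 63.4 106.1] 17.0
blue 344 med [684.7  70.4  95.7] max z 99.4 rect [686.1  70.5] [42.3 41.2] 89.2
clip1 195 med [513.7 -45.1  18.4] max z 57.9 rect [513.5 -45.5] [17.9 61.1] 4.0
clip2 189 med [3.372e+02 1.000e-01 1.700e+01] max z 59.8 rect [334.2   2. ] [21.6 57.1] 2.9
wire 7106 med [ 527.4 -428.5   32.5] max z 198.5 rect [ 529.5 -437.3] [273.1 220.5] 0.5
well 782 [193.1 154.5] [657.6 222.7] [71.3 70.4] 46.1 [657.5 222.5] 10.7
well 909 [188.7 192.5] [569.3 230.7] [69.8 70.4] 84.6 [569.2 230.6] 10.8Traceback (most recent call last):
  File "<stdin>", line 25, in <module>
  File "h.py", line 11, in onplane
    o,d=ray(n,u,v);return o+d*(z-o[2])/d[2]
        ~~~^^^^^^^
  File "h.py", line 6, in ray
    K,k1,R,t=cam(n)
             ~~~^^^
  File "h.py", line 4, in cam
    c=ctrl.camera_info(n);return np.array(c["intrinsics"]),c["k1"],np.array(c["R"]),np.array(c["t"])
ValueError: time passes only in moves, steps and waits
```

View pics/crop.png

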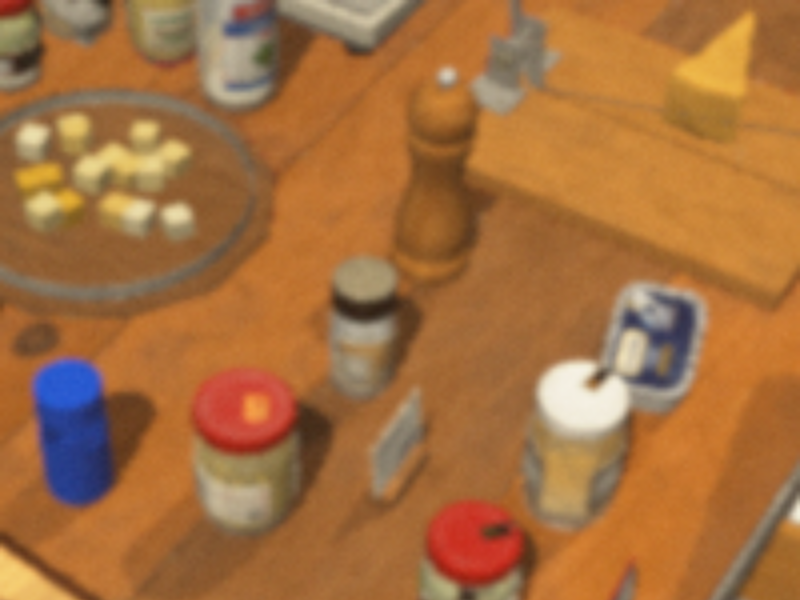

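The crop shows a pale mustard jar at (245,440), the spice jar at (365,310), the mill and the tin. The red-lid jar at (475,540) measures 87 mm high, so it is the olive; the mustard measures 99 mm. Next: the other two wells, with the calibration cached.

```bash
python3 - <<'E'
s=open("h.py").read()
s=s.replace("def cam(n):\n    c=ctrl.camera_info(n);return","import pickle,os\ndef cam(n):\n    f=n+'.pkl'\n    if not os.path.exists(f): pickle.dump(ctrl.camera_info(n),open(f,'wb'))\n    c=pickle.load(open(f,'rb'));return")
open("h.py","w").write(s)
E
python3 - <<'E'
from h import *
z=np.load("top0.npz");im=z["im"];im2,d=ctrl.get_image("top");cam("scene")
P=points("top",np.full((420,560),1.)); o=ray("top",0,0)[0]; D=P-o; W=o+D*((10-o[2])/D[...,2])[...,None]
hsv=cv2.cvtColor(im,cv2.COLOR_RGB2HSV)
m=((hsv[...,1]<70)&(hsv[...,2]>50)&(hsv[...,2]<170)).astype(np.uint8)
m[:,:150]=0;m[:,215:]=0;m[:130]=0;m[300:]=0
n,l,st,c=cv2.connectedComponentsWithStats(m)
C=[]
for k in range(1,n):
    if st[k,4]>200:
        q=W[l==k][:,:2].astype(np.float32);r=cv2.minAreaRect(q);C.append(q.mean(0))
        print(c[k].round(1),np.round(r[0],1),np.round(r[1],1),round(r[2],1),q.mean(0).round(1))
C=np.array(C);print(np.diff(C,axis=0),np.linalg.norm(np.diff(C,axis=0),axis=1),np.degrees(np.arctan2(*(C[-1]-C[0])[::-1])))
PP=points("top",d);w=(PP[...,2]>16)&(PP[...,2]<27)
w[:,:150]=0;w[:,232:]=0;w[:125]=0;w[300:]=0
print("caddy rim",cv2.minAreaRect(PP[w][:,:2].astype(np.float32)),w.sum())
o=ctrl.get_obs();print(o["ee_pos"],o["orientation"],cv2.Rodrigues(o["orientation"])[0].round(3))
E
```

```text
[193.1 154.5] [657.6 222.7] [71.3 70.4] 46.1 [657.5 222.5]
[188.7 192.5] [569.3 230.7] [69.8 70.4] 84.6 [569.2 230.6]
[184.3 230.6] [481.3 238.9] [111.6  72.7] 84.6 [481.3 238.8]
[179.8 268.7] [393.9 247. ] [53.8 53.9] 45.9 [393.6 247.4]
[[-88.2254     8.05484 ]
 [-87.90411    8.243652]
 [-87.78519    8.543564]] [88.59234 88.28982 88.19995] 174.62263
caddy rim ((525.408935546875, 233.43394470214844), (148.47256469726562, 369.8076477050781), 84.65383911132812) 5625
[ 207.0292704  -589.26158593  222.06834629] [-3.09572540e+00 -5.27939381e-01  2.90523419e-04] [[ 0.943  0.331 -0.   ]
 [ 0.331 -0.943  0.001]
 [ 0.    -0.001 -1.   ]]
```

Request:
{"name": "servo_tool", "arguments": {
  "rows": [
    [0, 0, -0.51, 0.81, -0.65, -0.05, 87.8],
    [0, 0, -0.51, 0.81, -0.65, -0.05, 87.8],
    [0, 0, -0.51, 0.81, -0.65, -0.05, 87.8],
    [0, 0, -0.51, 0.81, -0.65, -0.05, 87.8],
    [0, 0, -0.51, 0.81, -0.65, -0.05, 87.8],
    [0, 0, -0.51, 0.81, -0.65, -0.05, 87.8]
  ]
}}

```text
t: 0.9
ee_pos: [316.7, -414.1, 232.7]
orientation: [2.679, 1.641, -0.0]
ft_force: [-0.6, -0.4, 0.3]
width: 87.8
grasp_force: 0.0
```

```bash
cat > go.py <<'E'
import sys,numpy as np,cv2
from workcell import ctrl
o=ctrl.get_obs();R=cv2.Rodrigues(np.array(o["orientation"]))[0];p=np.array(o["ee_pos"])
print("pos",p.round(1),"phi",np.degrees(np.arctan2(R[1,0],R[0,0])).round(1),"w",round(o["width"],1),"gf",round(o["grasp_force"],1),"F",o["ft_force"].round(1),"t",round(o["t"],1),"q6",o["qpos"][5].round(2))
for a in sys.argv[1:]:
    x,y,z,f=map(float,a.split(","));c,s=np.cos(np.radians(f)),np.sin(np.radians(f))
    T=np.array([[c,s,0],[s,-c,0],[0,0,-1.]])
    print(a,"turn",(cv2.Rodrigues(R.T@T)[0].ravel()/1.5).round(3),"shift",(R.T@(np.array([x,y,z])-p)/200).round(3))
E
python3 go.py 427,-237.5,140,107 427,-237.5,12,107
```

```text
pos [ 316.7 -414.1  232.7] phi 63.0 w 87.8 gf 0.0 F [-0.6 -0.4  0.3] t 0.9 q6 -0.47
427,-237.5,140,107 turn [-0.     0.    -0.512] shift [1.037 0.09  0.463]
427,-237.5,12,107 turn [-0.     0.    -0.512] shift [1.037 0.09  1.103]
```

Request:
{"name": "servo_tool", "arguments": {
  "rows": [
    [0, 0, -0.512, 1.0, 0.09, 0.1, 87.8],
    [0, 0, -0.512, 1.0, 0.09, 0.2, 87.8],
    [0, 0, -0.512, 1.0, 0.09, 0.4, 87.8],
    [0, 0, -0.512, 1.0, 0.09, 0.46, 87.8],
    [0, 0, -0.512, 1.0, 0.09, 0.46, 87.8],
    [0, 0, -0.512, 1.0, 0.09, 0.46, 87.8],
    [0, 0, -0.512, 1.0, 0.09, 0.46, 87.8]
  ]
}}

```text
t: 1.78
ee_pos: [423.5, -244.7, 141.8]
orientation: [1.869, 2.523, 0.0]
ft_force: [0.1, -0.2, -0.4]
width: 87.8
grasp_force: 0.0
```

```bash
python3 go.py 427,-237.5,12,107
```

```text
pos [ 423.5 -244.7  141.8] phi 106.9 w 87.8 gf 0.0 F [ 0.1 -0.2 -0.4] t 1.8 q6 -0.84
427,-237.5,12,107 turn [ 0.001  0.001 -0.001] shift [0.03  0.026 0.649]
```

Request:
{"name": "servo_tool", "arguments": {
  "rows": [
    [0, 0, 0, 0.03, 0.026, 0.25, 87.8],
    [0, 0, 0, 0.03, 0.026, 0.45, 87.8],
    [0, 0, 0, 0.03, 0.026, 0.6, 87.8],
    [0, 0, 0, 0.03, 0.026, 0.65, 87.8],
    [0, 0, 0, 0.03, 0.026, 0.65, 87.8],
    [0, 0, 0, 0.03, 0.026, 0.65, 45],
    [0, 0, 0, 0.03, 0.026, 0.65, 45],
    [0, 0, 0, 0.03, 0.026, 0.65, 45],
    [0, 0, 0, 0.03, 0.026, 0.65, 45],
    [0, 0, 0, 0.03, 0.026, 0.65, 45]
  ]
}}

```text
t: 3.02
ee_pos: [426.7, -235.8, 11.3]
orientation: [1.864, 2.528, 0.0]
ft_force: [-0.8, 0.1, 7.1]
width: 59.6
grasp_force: 30.0
```

```bash
python3 go.py 427,-237.5,170,107 427,-60,170,95
```

```text
pos [ 426.7 -235.8   11.3] phi 107.2 w 59.6 gf 30.0 F [-0.8  0.1  7.1] t 3.0 q6 -0.83
427,-237.5,170,107 turn [0.    0.    0.002] shift [-0.009 -0.001 -0.794]
427,-60,170,95 turn [0.    0.    0.142] shift [ 0.839  0.262 -0.794]
```

Request:
{"name": "servo_tool", "arguments": {
  "rows": [
    [0, 0, 0, 0, 0, -0.2, 45],
    [0, 0, 0, 0, 0, -0.5, 45],
    [0, 0, 0, 0, 0, -0.8, 45],
    [0, 0, 0, 0, 0, -0.8, 45],
    [0, 0, 0.14, 0.25, 0.08, -0.8, 45],
    [0, 0, 0.14, 0.5, 0.16, -0.8, 45],
    [0, 0, 0.14, 0.8, 0.26, -0.8, 45],
    [0, 0, 0.14, 0.84, 0.26, -0.8, 45],
    [0, 0, 0.14, 0.84, 0.26, -0.8, 45]
  ]
}}

```text
t: 4.15
ee_pos: [425.6, -59.4, 169.7]
orientation: [-2.116, -2.32, 0.002]
ft_force: [-0.0, -0.6, -2.0]
width: 59.3
grasp_force: 30.0
```

```bash
python3 go.py 454,120,172,84.6
```

```text
pos [425.6 -59.4 169.7] phi 95.3 w 59.3 gf 30.0 F [-0.  -0.6 -2. ] t 4.2 q6 -0.26
454,120,172,84.6 turn [-0.001 -0.     0.124] shift [ 0.88   0.224 -0.012]
```

Request:
{"name": "servo_tool", "arguments": {
  "rows": [
    [0, 0, 0.124, 0.25, 0.06, -0.01, 45],
    [0, 0, 0.124, 0.5, 0.12, -0.01, 45],
    [0, 0, 0.124, 0.75, 0.19, -0.01, 45],
    [0, 0, 0.124, 0.88, 0.224, -0.01, 45],
    [0, 0, 0.124, 0.88, 0.224, -0.01, 45],
    [0, 0, 0.124, 0.88, 0.224, -0.01, 45]
  ]
}}

```text
t: 4.9
ee_pos: [455.1, 117.9, 172.2]
orientation: [-2.327, -2.111, 0.002]
ft_force: [-0.1, -0.4, -1.7]
width: 59.6
grasp_force: 30.0
```

```bash
python3 go.py 481.5,239,45,84.6
```

```text
pos [455.1 117.9 172.2] phi 84.4 w 59.6 gf 30.0 F [-0.1 -0.4 -1.7] t 4.9 q6 0.33
481.5,239,45,84.6 turn [-0.001  0.001 -0.002] shift [0.616 0.073 0.635]
```

Request:
{"name": "servo_tool", "arguments": {
  "rows": [
    [0, 0, 0, 0.25, 0.03, 0.0, 45],
    [0, 0, 0, 0.5, 0.06, 0.0, 45],
    [0, 0, 0, 0.62, 0.073, 0.15, 45],
    [0, 0, 0, 0.625, 0.073, 0.4, 45],
    [0, 0, 0, 0.625, 0.073, 0.63, 45],
    [0, 0, 0, 0.625, 0.073, 0.63, 45],
    [0, 0, 0, 0.625, 0.073, 0.63, 45]
  ]
}}

```text
t: 5.78
ee_pos: [482.8, 241.8, 47.8]
orientation: [2.327, 2.11, 0.002]
ft_force: [0.5, 0.8, -2.0]
width: 59.6
grasp_force: 30.0
```

```bash
python3 go.py 481.5,240.5,24,84.6
python3 - <<'E'
from h import *
s,_=ctrl.get_image("scene");cv2.imwrite("pics/s1.png",cv2.resize(s[200:380,130:350,::-1],(733,600)))
E
```

```text
pos [482.8 241.8  47.8] phi 84.4 w 59.6 gf 30.0 F [ 0.5  0.8 -2. ] t 5.8 q6 0.54
481.5,240.5,24,84.6 turn [ 0.001 -0.    -0.002] shift [-0.007 -0.006  0.119]
```

View pics/s1.png

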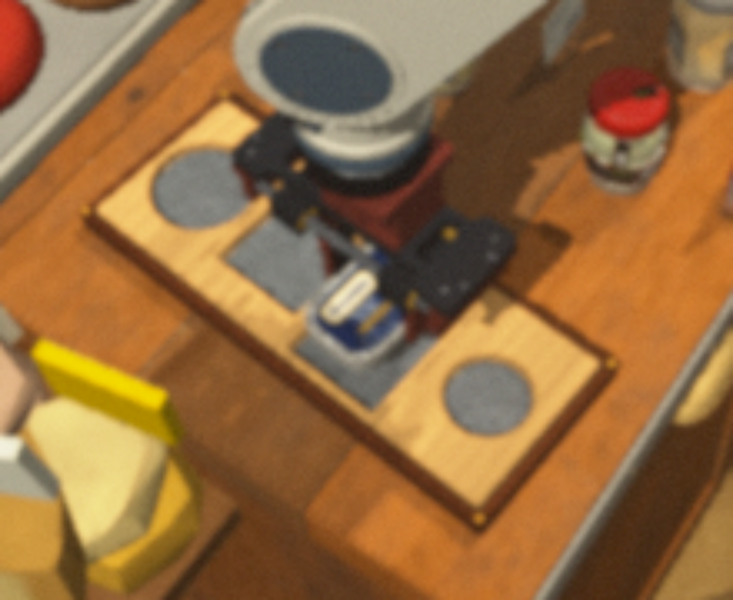

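The tin, at (355,315), hangs level and aligned over the oblong well at (370,350). Lowering it now.

Request:
{"name": "servo_tool", "arguments": {
  "rows": [
    [0, 0, 0, -0.007, -0.006, 0.06, 45],
    [0, 0, 0, -0.007, -0.006, 0.1, 45],
    [0, 0, 0, -0.007, -0.006, 0.12, 45],
    [0, 0, 0, -0.007, -0.006, 0.126, 45],
    [0, 0, 0, -0.007, -0.006, 0.126, 45]
  ]
}}

```text
t: 6.45
ee_pos: [480.5, 241.4, 21.5]
orientation: [2.325, 2.112, 0.0]
ft_force: [0.2, 0.5, -1.3]
width: 59.5
grasp_force: 30.0
```

```bash
python3 go.py 481.5,240.5,21.5,84.6
```

```text
pos [480.5 241.4  21.5] phi 84.5 w 59.5 gf 30.0 F [ 0.2  0.5 -1.3] t 6.5 q6 0.54
481.5,240.5,21.5,84.6 turn [ 0.    -0.    -0.001] shift [-0.004  0.006  0.   ]
```

Request:
{"name": "servo_tool", "arguments": {
  "rows": [
    [0, 0, 0, 0, 0, 0, 70],
    [0, 0, 0, 0, 0, 0, 78],
    [0, 0, 0, 0, 0, 0, 78],
    [0, 0, 0, 0, 0, -0.1, 78],
    [0, 0, 0, 0, 0, -0.4, 78],
    [0, 0, 0, 0, 0, -0.75, 87.8],
    [0, 0, 0, -0.3, 0, -0.75, 87.8],
    [0, 0, 0, -0.6, 0, -0.75, 87.8],
    [0, 0, 0, -0.9, 0, -0.75, 87.8],
    [0, 0, 0, -0.9, 0, -0.75, 87.8]
  ]
}}

```text
t: 7.7
ee_pos: [462.4, 59.0, 171.7]
orientation: [2.331, 2.106, -0.001]
ft_force: [-0.3, 1.1, 0.6]
width: 87.4
grasp_force: 0.0
```

```bash
python3 go.py 419.5,29.5,39,84.6;python3 - <<'E'
from h import *
im,d=ctrl.get_image("top");P=points("top",d)
m=(P[...,2]>27)&(P[...,2]<42);m[:,:150]=0;m[:,225:]=0;m[:190]=0;m[265:]=0
print(m.sum(),np.median(P[m],0).round(1),cv2.minAreaRect(P[m][:,:2].astype(np.float32)))
E
```

```text
pos [462.4  59.  171.7] phi 84.2 w 87.4 gf 0.0 F [-0.3  1.1  0.6] t 7.7 q6 0.2
419.5,29.5,39,84.6 turn [-0.     0.    -0.005] shift [-0.168 -0.199  0.663]
994 [480.2 247.   32.3] ((475.84906005859375, 250.01242065429688), (89.5415267944336, 70.9013900756836), 86.69041442871094)
```

Request:
{"name": "servo_tool", "arguments": {
  "rows": [
    [0, 0, 0, -0.168, -0.199, 0, 87.8],
    [0, 0, 0, -0.168, -0.199, 0.05, 87.8],
    [0, 0, 0, -0.168, -0.199, 0.25, 87.8],
    [0, 0, 0, -0.168, -0.199, 0.5, 87.8],
    [0, 0, 0, -0.168, -0.199, 0.66, 87.8],
    [0, 0, 0, -0.168, -0.199, 0.66, 87.8],
    [0, 0, 0, -0.168, -0.199, 0.66, 45],
    [0, 0, 0, -0.168, -0.199, 0.66, 45],
    [0, 0, 0, -0.168, -0.199, 0.66, 45],
    [0, 0, 0, -0.168, -0.199, 0.66, 45]
  ]
}}

```text
t: 9.0
ee_pos: [420.8, 32.5, 40.4]
orientation: [2.325, 2.112, 0.002]
ft_force: [-1.7, 0.7, 8.7]
width: 57.8
grasp_force: 28.8
```

```bash
python3 go.py 450,160,190,84.6
python3 - <<'E'
from h import *
im,d=ctrl.get_image("scene");cv2.imwrite("pics/s2.png",cv2.resize(im[150:350,150:400,::-1],(750,600)))
E
```

```text
pos [420.8  32.5  40.4] phi 84.5 w 57.8 gf 28.8 F [-1.7  0.7  8.7] t 9.0 q6 0.14
450,160,190,84.6 turn [ 0.001 -0.    -0.001] shift [ 0.649  0.085 -0.748]
```

View pics/s2.png

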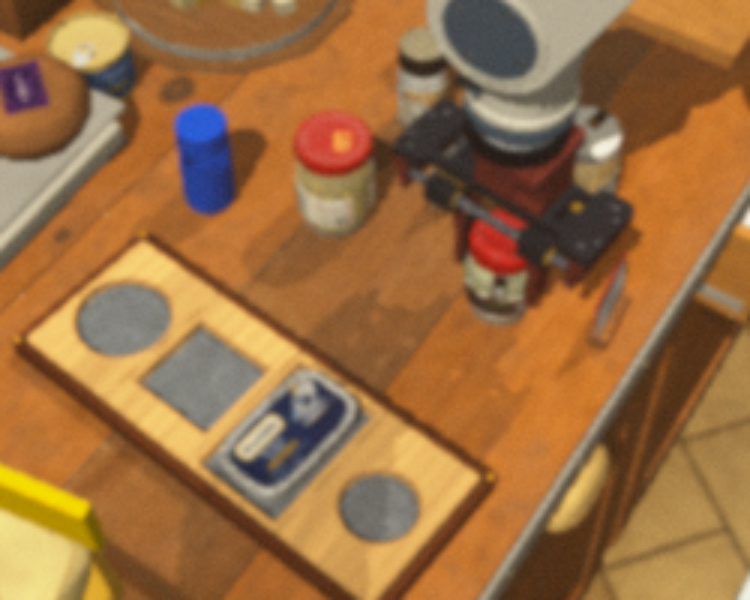

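The tin lies flat in the oblong well at (288,425), and the fingers hold the olive jar at (500,260). Lifting it.

Request:
{"name": "servo_tool", "arguments": {
  "rows": [
    [0, 0, 0, 0, 0, -0.2, 45],
    [0, 0, 0, 0, 0, -0.4, 45],
    [0, 0, 0, 0, 0, -0.65, 45],
    [0, 0, 0, 0.2, 0.2, -0.7, 45],
    [0, 0, 0, 0.4, 0.45, -0.7, 45],
    [0, 0, 0, 0.6, 0.7, -0.7, 45],
    [0, 0, 0, 0.75, 0.95, -0.7, 45],
    [0, 0, 0, 0.75, 0.95, -0.7, 45],
    [0, 0, 0, 0.75, 0.95, -0.7, 45]
  ]
}}

```text
t: 10.18
ee_pos: [622.4, 163.1, 178.3]
orientation: [-2.324, -2.111, 0.004]
ft_force: [-0.9, -0.3, -4.0]
width: 57.4
grasp_force: 29.0
```

```bash
python3 go.py 657.5,226,80,84.6
```

```text
pos [622.4 163.1 178.3] phi 84.5 w 57.4 gf 29.0 F [-0.9 -0.3 -4. ] t 10.2 q6 0.33
657.5,226,80,84.6 turn [-0.002  0.001 -0.001] shift [0.33  0.146 0.491]
```

Request:
{"name": "servo_tool", "arguments": {
  "rows": [
    [0, 0, 0, 0.25, 0.1, 0, 45],
    [0, 0, 0, 0.33, 0.146, 0.1, 45],
    [0, 0, 0, 0.33, 0.146, 0.3, 45],
    [0, 0, 0, 0.33, 0.146, 0.49, 45],
    [0, 0, 0, 0.33, 0.146, 0.49, 45],
    [0, 0, 0, 0.33, 0.146, 0.49, 45]
  ]
}}

```text
t: 10.92
ee_pos: [659.5, 226.1, 83.0]
orientation: [2.326, 2.111, 0.002]
ft_force: [-0.1, -0.5, -4.0]
width: 56.8
grasp_force: 29.1
```

```bash
python3 go.py 657.5,225.5,51.5,84.6
python3 - <<'E'
from h import *
im,d=ctrl.get_image("scene");cv2.imwrite("pics/s3.png",cv2.resize(im[150:350,120:370,::-1],(750,600)))
E
```

```text
pos [659.5 226.1  83. ] phi 84.5 w 56.8 gf 29.1 F [-0.1 -0.5 -4. ] t 10.9 q6 0.41
657.5,225.5,51.5,84.6 turn [ 0.001 -0.    -0.002] shift [-0.004 -0.01   0.157]
```

View pics/s3.png

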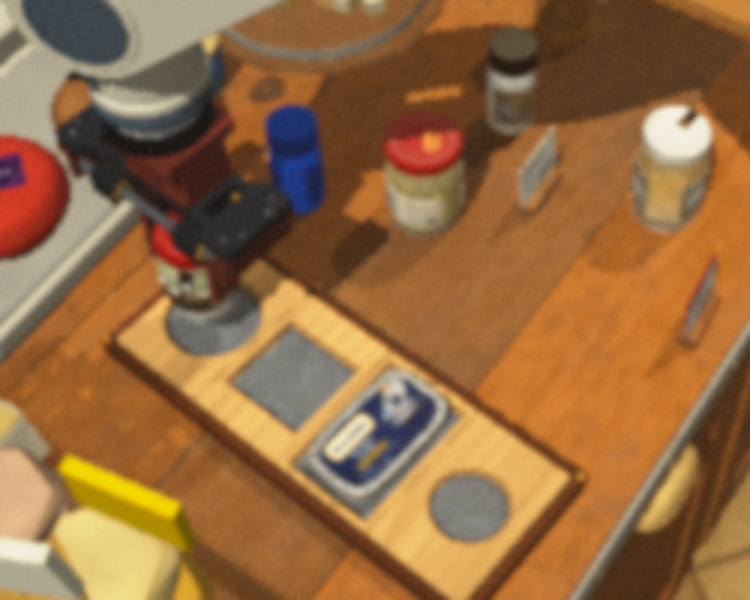

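The olive jar hangs upright over the large round well. The opening is shrinking slowly, so it may be slipping; I lower it in steps and watch the force.

Request:
{"name": "servo_tool", "arguments": {
  "rows": [
    [0, 0, 0, -0.004, -0.01, 0.05, 45],
    [0, 0, 0, -0.004, -0.01, 0.09, 45],
    [0, 0, 0, -0.004, -0.01, 0.11, 45],
    [0, 0, 0, -0.004, -0.01, 0.12, 45],
    [0, 0, 0, -0.004, -0.01, 0.12, 45]
  ]
}}

```text
t: 11.6
ee_pos: [657.1, 225.9, 57.3]
orientation: [-2.325, -2.112, 0.0]
ft_force: [-0.4, 0.2, -4.8]
width: 56.8
grasp_force: 29.1
```

```bash
python3 go.py 657.5,225.5,51.5,84.6
```

```text
pos [657.1 225.9  57.3] phi 84.5 w 56.8 gf 29.1 F [-0.4  0.2 -4.8] t 11.6 q6 0.41
657.5,225.5,51.5,84.6 turn [-0.     0.    -0.001] shift [-0.002  0.002  0.029]
```

Request:
{"name": "servo_tool", "arguments": {
  "rows": [
    [0, 0, 0, 0, 0, 0.015, 45],
    [0, 0, 0, 0, 0, 0.025, 45],
    [0, 0, 0, 0, 0, 0.025, 45]
  ]
}}

```text
t: 11.98
ee_pos: [657.0, 225.8, 52.2]
orientation: [-2.325, -2.112, 0.001]
ft_force: [-1.1, 0.1, -4.0]
width: 56.9
grasp_force: 29.1
```

Request:
{"name": "servo_tool", "arguments": {
  "rows": [
    [0, 0, 0, 0, 0, 0.008, 45],
    [0, 0, 0, 0, 0, 0.008, 45]
  ]
}}

```text
t: 12.22
ee_pos: [657.1, 225.8, 50.8]
orientation: [-2.325, -2.112, 0.0]
ft_force: [-0.2, 0.6, -4.1]
width: 57.2
grasp_force: 29.1
```

Request:
{"name": "servo_tool", "arguments": {
  "rows": [
    [0, 0, 0, 0, 0, 0.006, 45],
    [0, 0, 0, 0, 0, 0.006, 45],
    [0, 0, 0, 0, 0, 0.006, 62],
    [0, 0, 0, 0, 0, 0.006, 75],
    [0, 0, 0, 0, 0, 0.006, 87.8],
    [0, 0, 0, 0, 0, 0.006, 87.8],
    [0, 0, 0, 0, 0, -0.2, 87.8],
    [0, 0, 0, 0, 0, -0.5, 87.8],
    [0, 0, 0, 0, 0, -0.6, 87.8],
    [0, 0, 0, 0, 0, -0.6, 87.8]
  ]
}}

```text
t: 13.48
ee_pos: [658.0, 226.1, 172.4]
orientation: [2.324, 2.111, 0.004]
ft_force: [-0.0, -0.0, -0.6]
width: 87.9
grasp_force: 0.0
```

```bash
python3 go.py 595,30,180,84.6
```

```text
pos [658.  226.1 172.4] phi 84.5 w 87.9 gf 0.0 F [-0.  -0.  -0.6] t 13.5 q6 0.41
595,30,180,84.6 turn [ 0.002 -0.001 -0.001] shift [-1.006 -0.219 -0.04 ]
```

Request:
{"name": "servo_tool", "arguments": {
  "rows": [
    [0, 0, 0, -0.25, -0.05, -0.04, 87.8],
    [0, 0, 0, -0.5, -0.1, -0.04, 87.8],
    [0, 0, 0, -0.75, -0.15, -0.04, 87.8],
    [0, 0, 0, -1, -0.22, -0.04, 87.8],
    [0, 0, 0, -1, -0.22, -0.04, 87.8],
    [0, 0, 0, -1, -0.22, -0.04, 87.8]
  ]
}}

```text
t: 14.22
ee_pos: [593.7, 31.2, 177.4]
orientation: [-2.325, -2.11, 0.002]
ft_force: [0.2, 0.5, 0.5]
width: 88.1
grasp_force: 0.0
```

```bash
python3 go.py 584.5,-109,53,84.6
python3 - <<'E'
from h import *
im,d=ctrl.get_image("top");P=points("top",d)
for n,lo,hi,a in(("olive",85,110,(120,190,150,230)),("tin",27,42,(190,265,150,225))):
    m=np.zeros(d.shape,bool);r=slice(a[0],a[1]),slice(a[2],a[3]);m[r]=((P[...,2]>lo)&(P[...,2]<hi))[r]
    print(n,m.sum(),np.median(P[m],0).round(1),cv2.minAreaRect(P[m][:,:2].astype(np.float32)))
E
```

```text
pos [593.7  31.2 177.4] phi 84.5 w 88.1 gf 0.0 F [0.2 0.5 0.5] t 14.2 q6 0.13
584.5,-109,53,84.6 turn [-0.001 -0.    -0.002] shift [-0.702  0.023  0.622]
olive 569 [654.4 221.7  96.8] ((654.860595703125, 222.55767822265625), (57.331729888916016, 55.85749053955078), 74.65089416503906)
tin 1180 [479.4 239.4  32.3] ((487.9493408203125, 253.08489990234375), (141.31838989257812, 85.06270599365234), 58.08500671386719)
```

Request:
{"name": "servo_tool", "arguments": {
  "rows": [
    [0, 0, 0, -0.3, 0.01, 0, 87.8],
    [0, 0, 0, -0.6, 0.02, 0, 87.8],
    [0, 0, 0, -0.7, 0.023, 0, 87.8],
    [0, 0, 0, -0.702, 0.023, 0.1, 87.8],
    [0, 0, 0, -0.702, 0.023, 0.35, 87.8],
    [0, 0, 0, -0.702, 0.023, 0.6, 87.8],
    [0, 0, 0, -0.702, 0.023, 0.62, 87.8],
    [0, 0, 0, -0.702, 0.023, 0.62, 60],
    [0, 0, 0, -0.702, 0.023, 0.62, 30],
    [0, 0, 0, -0.702, 0.023, 0.62, 30]
  ]
}}

```text
t: 15.52
ee_pos: [586.5, -109.3, 56.7]
orientation: [2.324, 2.111, 0.003]
ft_force: [0.3, -0.4, 0.0]
width: 61.2
grasp_force: 0.0
```

Request:
{"name": "servo_tool", "arguments": {
  "rows": [
    [0, 0, 0, 0, 0, 0, 30],
    [0, 0, 0, 0, 0, 0, 30],
    [0, 0, 0, 0, 0, 0, 30]
  ]
}}

```text
t: 15.9
ee_pos: [585.6, -109.3, 55.4]
orientation: [2.325, 2.112, 0.001]
ft_force: [-0.4, -0.5, 5.3]
width: 42.6
grasp_force: 30.0
```

```bash
python3 go.py 490,70,180,84.6
```

```text
pos [ 585.6 -109.3   55.4] phi 84.5 w 42.6 gf 30.0 F [-0.4 -0.5  5.3] t 15.9 q6 -0.11
490,70,180,84.6 turn [ 0.     0.    -0.001] shift [ 0.847 -0.561 -0.623]
```

Request:
{"name": "servo_tool", "arguments": {
  "rows": [
    [0, 0, 0, 0, 0, -0.2, 30],
    [0, 0, 0, 0, 0, -0.45, 30],
    [0, 0, 0, 0, 0, -0.7, 30],
    [0, 0, 0, 0, -0.2, -0.7, 30],
    [0, 0, 0, 0.2, -0.4, -0.7, 30],
    [0, 0, 0, 0.4, -0.55, -0.7, 30],
    [0, 0, 0, 0.65, -0.7, -0.7, 30],
    [0, 0, 0, 0.85, -0.8, -0.7, 30],
    [0, 0, 0, 0.85, -0.8, -0.7, 30],
    [0, 0, 0, 0.85, -0.8, -0.7, 30]
  ]
}}

```text
t: 17.15
ee_pos: [442.6, 75.2, 194.9]
orientation: [2.324, 2.113, 0.0]
ft_force: [0.2, -0.1, -0.8]
width: 42.5
grasp_force: 30.0
```

```bash
python3 go.py 393.8,247,85,84.6
```

```text
pos [442.6  75.2 194.9] phi 84.5 w 42.5 gf 30.0 F [ 0.2 -0.1 -0.8] t 17.1 q6 0.24
393.8,247,85,84.6 turn [ 0.     0.    -0.001] shift [ 0.832 -0.325  0.549]
```

Request:
{"name": "servo_tool", "arguments": {
  "rows": [
    [0, 0, 0, 0.25, -0.1, 0, 30],
    [0, 0, 0, 0.5, -0.2, 0, 30],
    [0, 0, 0, 0.75, -0.3, 0, 30],
    [0, 0, 0, 0.832, -0.325, 0, 30],
    [0, 0, 0, 0.832, -0.325, 0.2, 30],
    [0, 0, 0, 0.832, -0.325, 0.4, 30],
    [0, 0, 0, 0.832, -0.325, 0.55, 30],
    [0, 0, 0, 0.832, -0.325, 0.55, 30],
    [0, 0, 0, 0.832, -0.325, 0.55, 30]
  ]
}}

```text
t: 18.27
ee_pos: [394.6, 246.8, 85.6]
orientation: [2.327, 2.111, 0.001]
ft_force: [-0.1, 0.7, -1.0]
width: 42.4
grasp_force: 30.0
```

```bash
python3 go.py 394,247,65.5,84.6
python3 - <<'E'
from h import *
im,d=ctrl.get_image("scene");cv2.imwrite("pics/s4.png",cv2.resize(im[180:380,130:380,::-1],(750,600)))
E
```

```text
pos [394.6 246.8  85.6] phi 84.4 w 42.4 gf 30.0 F [-0.1  0.7 -1. ] t 18.3 q6 0.63
394,247,65.5,84.6 turn [ 0.    -0.    -0.002] shift [ 0.001 -0.003  0.1  ]
```

View pics/s4.png

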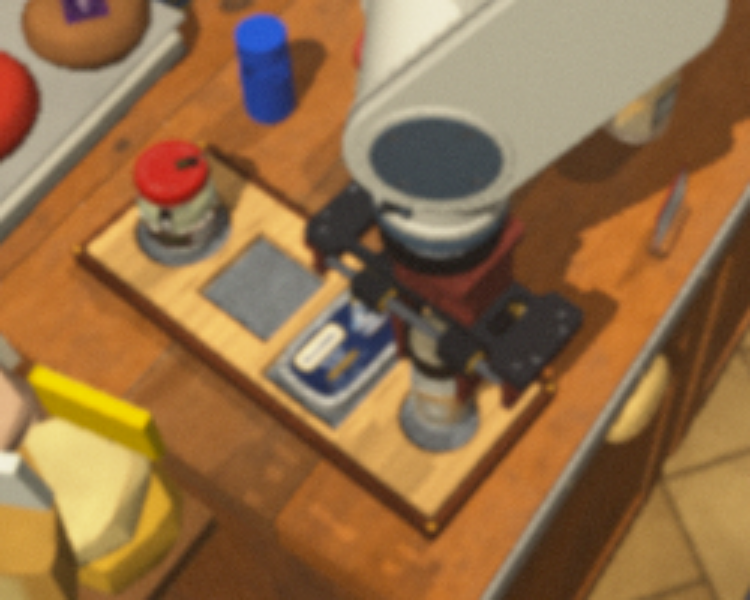

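The olive jar stands upright in its well at (180,200). The spice jar at (437,395) is upright over the small round well at (440,418). Lowering it; the next thing is the mill.

Request:
{"name": "servo_tool", "arguments": {
  "rows": [
    [0, 0, 0, 0.001, -0.003, 0.05, 30],
    [0, 0, 0, 0.001, -0.003, 0.09, 30],
    [0, 0, 0, 0.001, -0.003, 0.103, 30],
    [0, 0, 0, 0.001, -0.003, 0.103, 30],
    [0, 0, 0, 0.001, -0.003, 0.103, 30]
  ]
}}

```text
t: 18.95
ee_pos: [393.4, 247.6, 64.9]
orientation: [2.325, 2.112, 0.001]
ft_force: [-0.4, -3.0, 10.8]
width: 42.8
grasp_force: 30.0
```

```bash
python3 go.py 394,247,65,84.6
```

```text
pos [393.4 247.6  64.9] phi 84.5 w 42.8 gf 30.0 F [-0.4 -3.  10.8] t 18.9 q6 0.63
394,247,65,84.6 turn [ 0.001 -0.    -0.001] shift [-0.003  0.003 -0.   ]
```

Contact on the floor at the expected height (10.8 N). Releasing.

Request:
{"name": "servo_tool", "arguments": {
  "rows": [
    [0, 0, 0, 0, 0, 0, 50],
    [0, 0, 0, 0, 0, 0, 65],
    [0, 0, 0, 0, 0, 0, 87],
    [0, 0, 0, 0, 0, 0, 87.8],
    [0, 0, 0, 0, 0, -0.2, 87.8],
    [0, 0, 0, 0, 0, -0.45, 87.8],
    [0, 0, 0, 0, 0, -0.75, 87.8],
    [0, 0, 0, 0, 0, -1, 87.8],
    [0, 0, 0, 0, 0, -1, 87.8]
  ]
}}

```text
t: 20.08
ee_pos: [395.0, 248.7, 268.1]
orientation: [2.324, 2.111, 0.013]
ft_force: [-0.1, 0.8, 0.0]
width: 87.6
grasp_force: 0.0
```

```bash
python3 go.py 480,60,265,84.6
```

```text
pos [395.  248.7 268.1] phi 84.5 w 87.6 gf 0.0 F [-0.1  0.8  0. ] t 20.1 q6 0.63
480,60,265,84.6 turn [ 0.004 -0.003 -0.001] shift [-0.898  0.513  0.014]
```

Request:
{"name": "servo_tool", "arguments": {
  "rows": [
    [0, 0, 0, -0.25, 0.15, 0, 87.8],
    [0, 0, 0, -0.5, 0.3, 0, 87.8],
    [0, 0, 0, -0.75, 0.45, 0, 87.8],
    [0, 0, 0, -0.9, 0.52, 0.01, 87.8],
    [0, 0, 0, -0.9, 0.52, 0.01, 87.8],
    [0, 0, 0, -0.9, 0.52, 0.01, 87.8]
  ]
}}

```text
t: 20.82
ee_pos: [478.4, 58.7, 261.2]
orientation: [-2.325, -2.111, 0.002]
ft_force: [-0.4, 0.3, 0.4]
width: 87.8
grasp_force: 0.0
```

```bash
python3 go.py 560,-110,262,84.6
```

```text
pos [478.4  58.7 261.2] phi 84.5 w 87.8 gf 0.0 F [-0.4  0.3  0.4] t 20.8 q6 0.19
560,-110,262,84.6 turn [-0.001  0.    -0.001] shift [-0.8    0.487 -0.005]
```

Request:
{"name": "servo_tool", "arguments": {
  "rows": [
    [0, 0, 0, -0.25, 0.15, 0, 87.8],
    [0, 0, 0, -0.5, 0.3, 0, 87.8],
    [0, 0, 0, -0.75, 0.45, 0, 87.8],
    [0, 0, 0, -0.8, 0.5, 0, 87.8],
    [0, 0, 0, -0.8, 0.5, 0, 87.8],
    [0, 0, 0, -0.8, 0.5, 0, 87.8]
  ]
}}

```text
t: 21.58
ee_pos: [562.7, -108.6, 262.0]
orientation: [-2.323, -2.114, 0.001]
ft_force: [-0.0, -0.2, 0.3]
width: 87.7
grasp_force: 0.0
```

```bash
python3 go.py 607.8,-243,122,84.6
```

```text
pos [ 562.7 -108.6  262. ] phi 84.6 w 87.7 gf 0.0 F [-0.  -0.2  0.3] t 21.6 q6 -0.12
607.8,-243,122,84.6 turn [-0.001 -0.     0.   ] shift [-0.648  0.289  0.699]
```

Request:
{"name": "servo_tool", "arguments": {
  "rows": [
    [0, 0, 0, -0.25, 0.12, 0, 87.8],
    [0, 0, 0, -0.5, 0.24, 0, 87.8],
    [0, 0, 0, -0.648, 0.289, 0, 87.8],
    [0, 0, 0, -0.648, 0.289, 0, 87.8],
    [0, 0, 0, -0.648, 0.289, 0.2, 87.8],
    [0, 0, 0, -0.648, 0.289, 0.4, 87.8],
    [0, 0, 0, -0.648, 0.289, 0.6, 87.8],
    [0, 0, 0, -0.648, 0.289, 0.7, 87.8],
    [0, 0, 0, -0.648, 0.289, 0.7, 87.8],
    [0, 0, 0, -0.648, 0.289, 0.7, 87.8]
  ]
}}

```text
t: 22.82
ee_pos: [609.6, -244.9, 123.9]
orientation: [2.323, 2.112, 0.002]
ft_force: [0.3, -0.3, -0.6]
width: 87.9
grasp_force: 0.0
```

```bash
python3 go.py 607.8,-243,122,84.6
```

```text
pos [ 609.6 -244.9  123.9] phi 84.5 w 87.9 gf 0.0 F [ 0.3 -0.3 -0.6] t 22.8 q6 -0.3
607.8,-243,122,84.6 turn [ 0.001  0.    -0.001] shift [ 0.009 -0.01   0.01 ]
```

Request:
{"name": "servo_tool", "arguments": {
  "rows": [
    [0, 0, 0, 0.009, -0.009, 0.009, 87.8],
    [0, 0, 0, 0.009, -0.009, 0.009, 70],
    [0, 0, 0, 0.009, -0.009, 0.009, 35],
    [0, 0, 0, 0.009, -0.009, 0.009, 35],
    [0, 0, 0, 0.009, -0.009, 0.009, 35],
    [0, 0, 0, 0.009, -0.009, 0.009, 35],
    [0, 0, 0, 0.009, -0.009, 0.009, 35]
  ]
}}

```text
t: 23.7
ee_pos: [607.1, -243.1, 120.5]
orientation: [2.325, 2.112, 0.0]
ft_force: [0.1, 0.5, -0.2]
width: 47.2
grasp_force: 30.0
```

Request:
{"name": "servo_tool", "arguments": {
  "rows": [
    [0, 0, 0, 0, 0, -0.15, 35],
    [0, 0, 0, 0, 0, -0.35, 35],
    [0, 0, 0, 0, 0, -0.6, 35],
    [0, 0, 0, 0, 0, -0.7, 35],
    [0, 0, 0, 0, 0, -0.7, 35]
  ]
}}

```text
t: 24.32
ee_pos: [607.3, -243.3, 261.1]
orientation: [2.324, 2.111, 0.001]
ft_force: [-0.2, -0.1, -3.3]
width: 47.7
grasp_force: 30.0
```

```bash
python3 go.py 560,-60,262,84.6
python3 - <<'E'
from h import *
im,d=ctrl.get_image("scene");cv2.imwrite("pics/s5.png",cv2.resize(im[60:260,200:450,::-1],(750,600)))
E
```

```text
pos [ 607.3 -243.3  261.1] phi 84.5 w 47.7 gf 30.0 F [-0.2 -0.1 -3.3] t 24.3 q6 -0.3
560,-60,262,84.6 turn [ 0.001  0.    -0.001] shift [ 0.889 -0.323 -0.005]
```

View pics/s5.png

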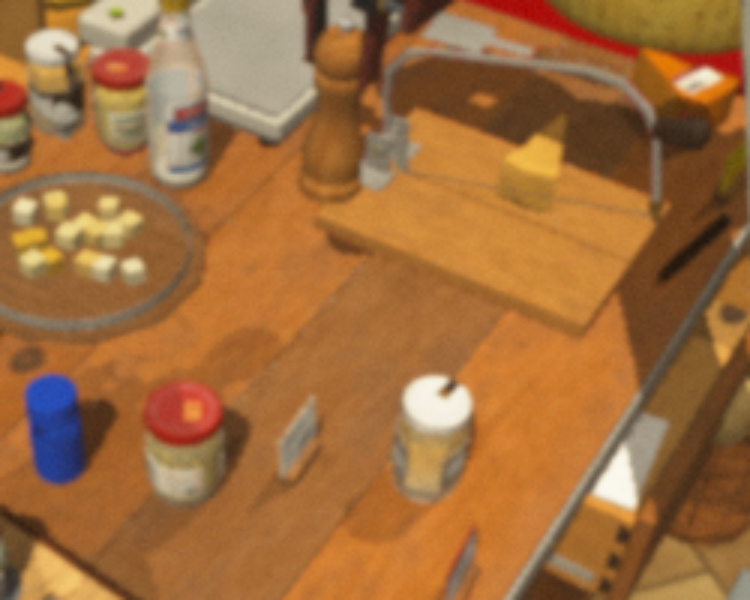

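The mill at (335,110) hangs upright with its foot about 140 mm up, clear of the jars. Carrying it to the square well.

Request:
{"name": "servo_tool", "arguments": {
  "rows": [
    [0, 0, 0, 0.2, -0.03, -0.02, 35],
    [0, 0, 0, 0.4, -0.06, -0.02, 35],
    [0, 0, 0, 0.6, -0.09, -0.02, 35],
    [0, 0, 0, 0.8, -0.1, -0.02, 35],
    [0, 0, 0, 1.0, -0.1, -0.02, 35],
    [0, 0, 0, 1.0, -0.1, -0.02, 35],
    [0, 0, 0, 1.0, -0.1, -0.02, 35]
  ]
}}

```text
t: 25.25
ee_pos: [605.3, -42.3, 262.5]
orientation: [-2.323, -2.112, 0.004]
ft_force: [-0.0, 0.2, -2.1]
width: 47.7
grasp_force: 30.0
```

```bash
python3 go.py 600,110,265,84.6
```

```text
pos [605.3 -42.3 262.5] phi 84.5 w 47.7 gf 30.0 F [-0.   0.2 -2.1] t 25.2 q6 0.01
600,110,265,84.6 turn [-0.002  0.    -0.001] shift [ 0.755 -0.099 -0.012]
```

Request:
{"name": "servo_tool", "arguments": {
  "rows": [
    [0, 0, 0, 0.2, -0.03, -0.01, 35],
    [0, 0, 0, 0.4, -0.06, -0.01, 35],
    [0, 0, 0, 0.6, -0.09, -0.01, 35],
    [0, 0, 0, 0.75, -0.1, -0.01, 35],
    [0, 0, 0, 0.75, -0.1, -0.01, 35],
    [0, 0, 0, 0.75, -0.1, -0.01, 35]
  ]
}}

```text
t: 26.0
ee_pos: [600.6, 107.8, 265.8]
orientation: [-2.326, -2.111, 0.002]
ft_force: [0.2, -0.2, -1.9]
width: 47.6
grasp_force: 30.0
```

```bash
python3 go.py 569.3,230.7,160,84.6
```

```text
pos [600.6 107.8 265.8] phi 84.5 w 47.6 gf 30.0 F [ 0.2 -0.2 -1.9] t 26.0 q6 0.26
569.3,230.7,160,84.6 turn [-0.001  0.001 -0.002] shift [ 0.597 -0.214  0.529]
```

Request:
{"name": "servo_tool", "arguments": {
  "rows": [
    [0, 0, 0, 0.2, -0.07, 0, 35],
    [0, 0, 0, 0.4, -0.14, 0, 35],
    [0, 0, 0, 0.597, -0.214, 0, 35],
    [0, 0, 0, 0.597, -0.214, 0.05, 35],
    [0, 0, 0, 0.597, -0.214, 0.2, 35],
    [0, 0, 0, 0.597, -0.214, 0.4, 35],
    [0, 0, 0, 0.597, -0.214, 0.53, 35],
    [0, 0, 0, 0.597, -0.214, 0.53, 35],
    [0, 0, 0, 0.597, -0.214, 0.53, 35]
  ]
}}

```text
t: 27.12
ee_pos: [570.5, 231.1, 161.3]
orientation: [2.326, 2.11, 0.001]
ft_force: [0.5, 0.7, -1.6]
width: 47.6
grasp_force: 30.0
```

```bash
python3 go.py 569.3,230.7,131.5,84.6
python3 - <<'E'
from h import *
im,d=ctrl.get_image("scene");cv2.imwrite("pics/s6.png",cv2.resize(im[180:380,130:380,::-1],(750,600)))
E
```

```text
pos [570.5 231.1 161.3] phi 84.4 w 47.6 gf 30.0 F [ 0.5  0.7 -1.6] t 27.1 q6 0.46
569.3,230.7,131.5,84.6 turn [ 0.001 -0.    -0.002] shift [-0.003 -0.006  0.149]
```

View pics/s6.png

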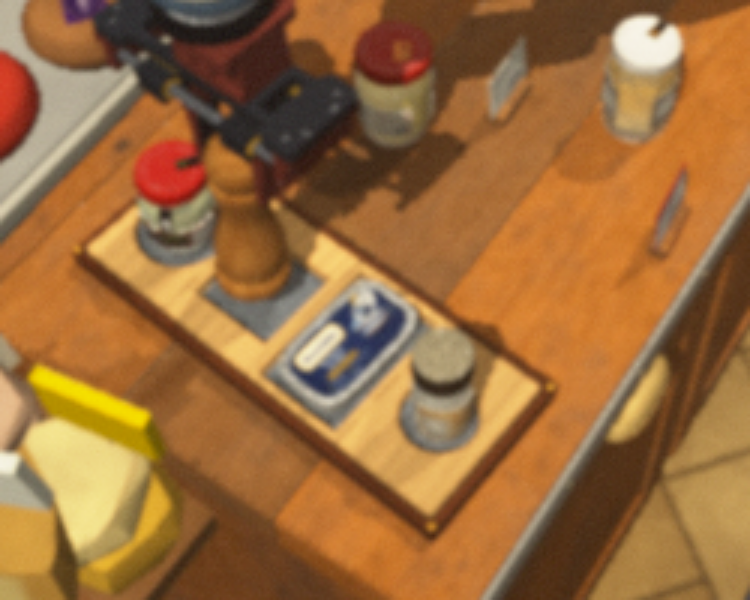

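The mill's foot at (252,275) is over the square well at (262,290), and the spice jar stands in its well at (440,390). Lowering the mill.

Request:
{"name": "servo_tool", "arguments": {
  "rows": [
    [0, 0, 0, -0.003, -0.006, 0.05, 35],
    [0, 0, 0, -0.003, -0.006, 0.1, 35],
    [0, 0, 0, -0.003, -0.006, 0.13, 35],
    [0, 0, 0, -0.003, -0.006, 0.145, 35],
    [0, 0, 0, -0.003, -0.006, 0.145, 35]
  ]
}}

```text
t: 27.8
ee_pos: [568.2, 231.6, 131.2]
orientation: [-2.325, -2.112, 0.001]
ft_force: [-0.0, 0.1, -1.7]
width: 47.5
grasp_force: 30.0
```

Request:
{"name": "servo_tool", "arguments": {
  "rows": [
    [0, 0, 0, 0, 0, 0.006, 35],
    [0, 0, 0, 0, 0, 0.006, 35]
  ]
}}

```text
t: 28.05
ee_pos: [568.5, 231.7, 130.5]
orientation: [2.325, 2.112, 0.001]
ft_force: [-0.1, 0.8, -1.2]
width: 47.8
grasp_force: 30.0
```

Request:
{"name": "servo_tool", "arguments": {
  "rows": [
    [0, 0, 0, 0, 0, 0.006, 35],
    [0, 0, 0, 0, 0, 0.006, 35]
  ]
}}

```text
t: 28.3
ee_pos: [568.9, 232.0, 130.4]
orientation: [2.325, 2.112, 0.003]
ft_force: [-0.6, 0.5, 5.8]
width: 47.6
grasp_force: 30.0
```

Request:
{"name": "servo_tool", "arguments": {
  "rows": [
    [0, 0, 0, 0, 0, 0.005, 35],
    [0, 0, 0, 0, 0, 0.005, 35]
  ]
}}

```text
t: 28.55
ee_pos: [569.3, 232.1, 130.3]
orientation: [2.325, 2.112, 0.004]
ft_force: [-2.1, -1.4, 12.2]
width: 47.4
grasp_force: 30.0
```

Contact on the floor. Releasing, rising and backing off.

Request:
{"name": "servo_tool", "arguments": {
  "rows": [
    [0, 0, 0, 0, 0, -0.005, 50],
    [0, 0, 0, 0, 0, -0.005, 65],
    [0, 0, 0, 0, 0, -0.005, 80],
    [0, 0, 0, 0, 0, -0.005, 87.8],
    [0, 0, 0, 0, 0, -0.2, 87.8],
    [0, 0, 0, 0, 0, -0.45, 87.8],
    [0, 0, 0, 0, 0, -0.65, 87.8],
    [0, 0, 0, -0.3, 0, -0.65, 87.8],
    [0, 0, 0, -0.6, 0, -0.65, 87.8],
    [0, 0, 0, -0.9, 0, -0.65, 87.8]
  ]
}}

```text
t: 29.8
ee_pos: [550.6, 50.9, 258.2]
orientation: [2.324, 2.113, 0.0]
ft_force: [0.3, 0.0, 0.4]
width: 87.5
grasp_force: 0.0
```

Request:
{"name": "servo_tool", "arguments": {
  "rows": [
    [0, 0, 0, -0.3, 0, 0, 87.8],
    [0, 0, 0, -0.6, 0, 0, 87.8],
    [0, 0, 0, -0.9, 0, 0, 87.8],
    [0, 0, 0, -0.9, 0, 0, 87.8],
    [0, 0, 0, -0.9, 0, 0, 87.8]
  ]
}}

```text
t: 30.42
ee_pos: [533.6, -126.4, 257.9]
orientation: [-2.326, -2.111, -0.0]
ft_force: [0.7, 0.3, -0.4]
width: 88.0
grasp_force: 0.0
```

```bash
python3 go.py
python3 - <<'E'
from h import *
im,d=ctrl.get_image("scene");cv2.imwrite("pics/s7.png",cv2.resize(im[180:380,130:380,::-1],(750,600)))
im,d=ctrl.get_image("top");P=points("top",d)
X,Y,Z=P[...,0],P[...,1],P[...,2]
for n,lo,hi,x,y,r in(("olive",85,110,657,222,45),("mill",130,200,569,231,50),("knob",172,200,569,231,50),("tin",28,42,481,239,58),("spice",95,118,394,247,40),("honey",88,108,417,-94,45),("mustard",90,110,583,27,45)):
    m=(Z>lo)&(Z<hi)&(abs(X-x)<r)&(abs(Y-y)<r)
    if m.sum(): print(n,m.sum(),np.median(P[m],0).round(1),np.round(cv2.minAreaRect(P[m][:,:2].astype(np.float32))[:2],1).tolist())
E
```

```text
pos [ 533.6 -126.4  257.9] phi 84.4 w 88.0 gf 0.0 F [ 0.7  0.3 -0.4] t 30.4 q6 -0.16
olive 572 [654.3 221.5  96.8] [[655.1, 221.5], [56.9, 56.3]]
mill 495 [567.2 228.2 162.8] [[568.8, 232.1], [47.9, 49.5]]
knob 32 [568.  230.9 178.5] [[570.3, 233.8], [15.3, 16.1]]
tin 1144 [478.9 239.4  32.4] [[479.5, 239.1], [106.8, 62.1]]
spice 342 [393.7 244.1 106.1] [[392.8, 245.5], [41.6, 43.6]]
honey 57 [421.6 -70.6  99.2] [[420.3, -70.1], [8.1, 35.2]]
mustard 721 [583.4  27.6  99.2] [[583.1, 27.5], [62.1, 64.2]]
```

View pics/s7.png

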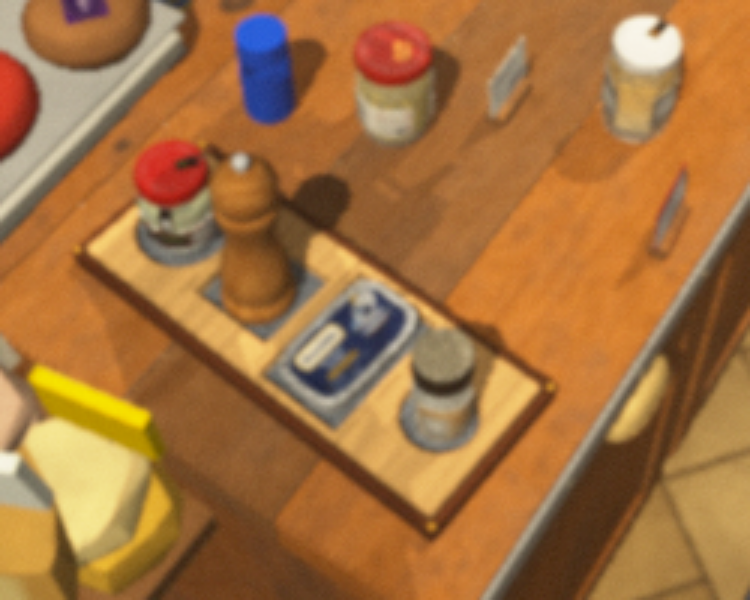

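All four stand in their wells: olive (175,200), mill (250,245), tin (345,340), spice (440,390). Each measures within about 3 mm of its well centre at the right height. The mustard jar measures where it was, and the honey jar looks unmoved (the arm hides most of it from the top camera). Handing in.

```bash
python3 -c "
from workcell import ctrl
print(ctrl.close_job())"
```

```text
the job is handed in; nothing more can be done
None
```

The caddy is loaded and the job handed in after about 30 s of robot time: tin, olive jar, spice jar and mill each stand within about 3 mm of their well centres. The mustard jar measured unmoved, and the honey jar looked unmoved. No verdict was returned.

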